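# Seat the thrust disc in the gearbox cover and swing its keeper shut

### The arm

A 6-joint arm with a two-finger parallel gripper is mounted at the origin on the work surface. World frame = base frame: x ahead of the robot, y to its left, z up, the work surface at z = 0. Lengths are in m, angles in rad, forces in N, time in s.
With the tool pointing down it reaches from about 0.4 to 0.825 m from the base axis. Payload 7 kg.
Tool frame: the origin (TCP) lies midway between the tips of the shut fingers; the grasp point (between the pads) lies 19 mm behind it; z points along the fingers, y is the line along which they close (so a half turn about z gives the same grasp; the last joint's range is limited). The gripper opens to 88 mm and grips with 3 to 60 N. Pads are 19 mm wide; open, the fingers measure 130 mm over their backs; the gripper's body (78 mm by 193 mm) begins 47 mm behind the grasp point.
Start: joints at [-0.813, 0.359, 0.012, 0, -1.224, -0.288], TCP at [0.306, -0.602, 0.227] pointing down, gripper open.
Joint ranges: [-3.07, 3.07], [-1.43, 2.12], [-1.02, 1.25], [-3.03, 1.67], [-3.05, -0], [-3.03, 3.03]. Speed limits (rad/s): [2.39, 2.39, 3.01, 3.14, 3.14, 3.14].

### API

Orientations are given as [roll, pitch, yaw] about the fixed x, y, z axes, in that order (R = Rz(yaw) Ry(pitch) Rx(roll)).
In Python, from station import telemetry, eyes, ticket, recognise, trace gives the robot as it stands. The module is installed in compiled form; this text tells all that it offers.
- The arm moves only by the tool servo_tool, never from a script. Its argument "series" is a list that holds one entry, the list of rows, each a list of 4 numbers: the shift along the tool's x, y, z in mm, then the turn about the tool's z in rad. In form: [[[x, y, z, roll], ...]]. A call has exactly 10 rows; each row shifts and turns the commanded pose from where the row before left it, along the tool's axes as they then stand; what a row does not reach is not made up. A row lasts 1/12 s, in which the tool goes at most 41.7 mm and 7.16 degrees, less where a joint would pass 70% of its speed; a pose out of reach is approached as far as the arm can. A call is refused whole if a number of a shift passes 41.7 or a number of a turn 0.125, either way. A call with a gripper value outside its range is refused whole. "claw" is the gripper's target within -1 to 1 (shut at 1, half-way at 0, fully open at -1), set as the call begins (left out, the last holds). The fingers move at their own pace and stop on an object; "grip_force" is the grip in N (left out, the last holds). Time passes only in rows, so rows that do not move let the fingers close, or fill a call up. It gives the time, the measured TCP pose, the force, the opening and the grip force at its end, in the units of the state.
- telemetry.get_state(): the state, without advancing time (a new reading comes with each control period).
- eyes.grab_frame(name): name is "scene" or "top" or "wrist"; returns the picture (384x512x3 uint8, red, green, blue); there is no depth.
- eyes.calibration(name): a dict with "mtx" (3x3 intrinsics, pixels), "rvec" (rotation vector, rad) and "tvec" (3), from world to camera coordinates, as OpenCV has them. Camera axes: x right, y down, z forward; pixel columns grow to the right and rows downward; lengths in m; the calibration is good to about 2 mm. A picture is of the moment at which its call begins: read the wrist's pose just before it. calibration takes no time and is no camera call; for the wrist camera it gives the pose at the moment of the call.
- ticket.job_done(): hands the job in; it is judged then, once.
Trained networks look in the newest picture that a camera, given by its name, has taken for a name from the list of things; names that differ only in an ending like _2 or _b are one class to them, and where a whole thing is asked for, a point or a joint stands for the part that bears it (a point fixed in the world has none). Each returns a list of dicts, best first, with "conf" (0 to 1); they miss things now and then, are a little off and sometimes report something else, mostly with a low value. They report only what shows in the picture. A call takes as long as a camera call. They do not tell look-alikes from the thing itself.
- recognise(camera, name): "position" ([x, y, z] in m, in world coordinates, good to about 4 mm: the middle of the surface that is visible of it).
- trace(camera, name): "mask" (384x512 bool, what is visible of it).
The state is a dict: "t": time; "q": joint angles; "qd": joint speeds; "joint_efforts": joint torques, N m; "eef_pos": TCP position; "ee_rot": TCP orientation; "force": force on the tool from outside, world axes, zero at the start; "moment": the same for the moment, N m; "width": finger opening in m; "gripper_force": force on a finger pad.
Only numpy, scipy, OpenCV 4.12 (cv2) and the standard library are available. Lean on these libraries where they do the work, as an engineer would, in place of code of your own. Each camera call takes 0.05 s, during which the arm holds its last target. There are 200 camera calls.

### The job

With the fingertips only, push the steel disc that lies on the gearbox cover across the cover's face until it drops into the round recess and lies flat and flush there; then push the keeper arm round by its peg, all the way to its stop, so that it lies over the disc. Slide the disc, never pick it up or carry it, and leave the socket, the spanner and the screwdriver where they are.

Things in the scene. Friction and masses are not known exactly. Their poses are not given: they have to be found in the camera images.
- cover: fixed cast aluminium gearbox cover, face up on two timber bearers: a plate 150 mm along its x, 240 mm along its y, its level face 75 mm above the bench. Origin: centre of its outline at bench height, z up. It may lie turned any way. In its frame: recess centre x 0, y +55 mm; keeper pivot x 0, y +102; the disc starts within 15 mm of x = 0, at y -58 to -30. Dark bolt holes are 9 mm wide, flush
- recess_floor (a point): centre of the floor of the round recess in the cover's face: 60 mm diameter, 8 mm deep, with a 1.5 mm chamfer at the rim, flat floor 67 mm above the bench
- disc: loose solid steel disc, 56 mm diameter, 8 mm thick, about 0.15 kg, lying flat on the cover's face at the start. Origin: centre of its underside; z is its axis, up. Seated, its top is flush with the face and its underside is on the recess floor
- keeper (a joint): angle of the keeper arm about its upright pivot, rad: 0 = shut against its stop, the arm lying from the pivot along the cover's -y, over the recess; it grows counter-clockwise seen from above (1.57: along the cover's +x; stop at 1.9). Starts between 1.35 and 1.75. Stiff: it stays where it is left and needs about 1 N at the peg to turn
- keeper_pivot (a point): on the keeper's pivot axis, at the height of the cover's face
- keeper_peg (a point): centre of the top of the upright steel peg (10 mm diameter) on the keeper arm, 42 mm from the pivot axis, top 38 mm above the cover's face. The arm is a flat dark steel bar 14 mm wide, 2 to 10 mm above the face, reaching 50 mm from the pivot axis; the screw head on the pivot is 16 mm wide and reaches 16 mm above the face
- socket: steel socket, 24 mm diameter, 38 mm tall, standing on the cover's face in the corner at about x -55, y +92 mm of the cover's frame; leave it alone. Origin: centre of its underside
- spanner: steel spanner 170 mm long lying on the bench along the cover's +x side; leave it alone
- screwdriver: screwdriver 190 mm long with a blue handle lying on the bench along the cover's -x side; leave it alone
Things that resemble listed ones, but are neither listed nor needed, are in the scene too. Of the things shaped like the disc, the steel one is meant.

How it is judged:
On the way, in this order (a step that is already met when the one before it is completed fails the run):
1. the disc lies flat in the recess, with the keeper still swung aside (horizontal distance between disc and recess_floor below 0.005 m and z of disc in the frame of recess_floor below 0.002 m and angle between disc's own z axis and vertical below 0.06 rad and value of joint keeper above 0.9 rad), for 0.2 s.
2. the keeper is swung to its stop over the disc (value of joint keeper below 0.12 rad), for 0.2 s.
At the end, for the whole second after the job is handed in: The disc is at rest on the recess floor (within 2 mm in height, 5 mm of centre, 0.06 rad of level), the keeper is within 0.12 rad of its stop over it, the socket stands within 10 mm of its place and the spanner and screwdriver lie within 15 mm of theirs (horizontal distance between disc and recess_floor below 0.005 m and z of disc in the frame of recess_floor below 0.002 m and angle between disc's own z axis and vertical below 0.06 rad and linear speed of disc below 0.01 m/s and value of joint keeper below 0.12 rad and distance of socket from where it was at the start of the episode below 0.01 m and angle between socket's own z axis and vertical below 0.1 rad and distance of each of spanner, screwdriver from where it was at the start of the episode below 0.015 m); the robot touches nothing.
It fails at once if the disc was lifted: its underside rose more than 6 mm above the cover's face (z of disc in the frame of recess_floor above 0.014 m).
It fails at once if the disc was tipped up steeply (more than 0.7 rad) (angle between disc's own z axis and vertical above 0.7 rad).
It fails at once if the disc was knocked off the cover (z of disc in the frame of recess_floor below -0.015 m).
It fails at once if the socket was moved more than 10 mm or knocked over (distance of socket from where it was at the start of the episode above 0.01 m or angle between socket's own z axis and vertical above 0.3 rad).
It fails at once if the spanner or the screwdriver was moved more than 15 mm (distance of any of spanner, screwdriver from where it was at the start of the episode above 0.015 m).
It also fails if it takes over 51 s, if anything falls off the work surface, if the arm or the gripper's body presses on something with over 40 N, if the wrist force passes 120 N, or if a joint passes its speed limit or range.

## Working session

There is one attempt and no reset: what is moved stays moved. The work goes in short steps, Python scripts to look and compute and a tool call to move; the robot and the scene stay as the last step left them, time stands still between calls to the robot, and variables do not carry over. Pictures are saved under pics/ and viewed, at most 10 in all, crops included, and the job is handed in when it is done.

Besides the shell and the picture viewer there is one more tool, called after "Request:" in YAML: its name, and indented under it one key for each argument. servo_tool: Moves the arm, as the interface text tells. Its arguments: {"type":"object","properties":{"series":{"type":"array"},"claw":{"type":"number"},"grip_force":{"type":"number"}},"required":["series"]}

```bash
mkdir -p pics
cat > h.py <<'E'
import numpy as np, cv2
from station import telemetry, eyes, ticket, recognise, trace
def grab(n,f=None):
    im=eyes.grab_frame(n)
    if f: cv2.imwrite('pics/'+f,cv2.cvtColor(im,cv2.COLOR_RGB2BGR))
    return im
def ray(cal,uv,z):
    R=cv2.Rodrigues(np.array(cal['rvec'],float))[0];t=np.array(cal['tvec'],float).ravel()
    d=R.T@np.linalg.solve(np.array(cal['mtx']),[uv[0],uv[1],1.]);c=-R.T@t
    return c+d*(z-c[2])/d[2]
def proj(cal,P):
    return cv2.projectPoints(np.array(P,float).reshape(-1,1,3),np.array(cal['rvec'],float),np.array(cal['tvec'],float),np.array(cal['mtx']),None)[0].reshape(-1,2)
E
python3 - <<'E'
from h import *
s=telemetry.get_state();print({k:np.round(v,3) for k,v in s.items()})
for c in ['top','scene']:
    grab(c,c+'1.png')
    for n in (['cover','disc','keeper','keeper_peg','socket','recess_floor','keeper_pivot'] if c=='top' else ['disc','keeper_peg']):
        try: print(c,n,[(np.round(d['position'],3),round(d['conf'],2)) for d in recognise(c,n)])
        except Exception as e: print(n,e)
E
```

```text
{'t': np.float64(0.0), 'q': array([-0.813,  0.359,  0.011, -0.   , -1.224, -0.288]), 'qd': array([-0.   , -0.001,  0.   ,  0.001,  0.001,  0.002]), 'joint_efforts': array([ 1.0000e-03, -5.8272e+01,  2.9306e+01,  6.9970e+00,  7.0000e-03,
       -0.0000e+00]), 'eef_pos': array([ 0.305, -0.601,  0.226]), 'ee_rot': array([ 3.14 , -0.   , -2.672]), 'force': array([-0.934, -0.668, -1.345]), 'moment': array([ 0.029,  0.062, -0.015]), 'gripper_force': np.float64(0.0), 'width': np.float64(0.088)}
top cover [(array([0.551, 0.006, 0.074]), 0.8)]
top disc [(array([0.456, 0.221, 0.008]), 0.94), (array([0.58 , 0.03 , 0.084]), 0.77), (array([0.764, 0.033, 0.008]), 0.64), (array([0.552, 0.224, 0.009]), 0.63)]
top keeper [(array([ 0.469, -0.032,  0.082]), 0.77)]
top keeper_peg [(array([ 0.465, -0.033,  0.08 ]), 0.71)]
top socket [(array([ 0.51 , -0.088,  0.114]), 0.41), (array([ 0.464, -0.033,  0.085]), 0.37)]
top recess_floor [(array([0.549, 0.012, 0.076]), 0.6)]
top keeper_pivot [(array([0.548, 0.01 , 0.075]), 0.96)]
scene disc [(array([0.77 , 0.03 , 0.006]), 0.95), (array([0.557, 0.216, 0.013]), 0.88), (array([ 0.551, -0.229,  0.009]), 0.87), (array([0.46 , 0.222, 0.011]), 0.85), (array([0.587, 0.031, 0.084]), 0.78)]
scene keeper_peg [(array([ 0.466, -0.036,  0.084]), 0.64)]
```

View pics/top1.png

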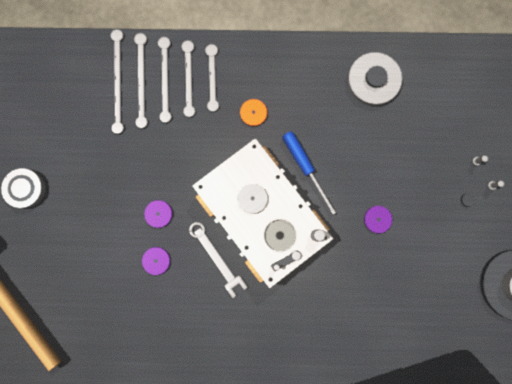

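View pics/scene1.png

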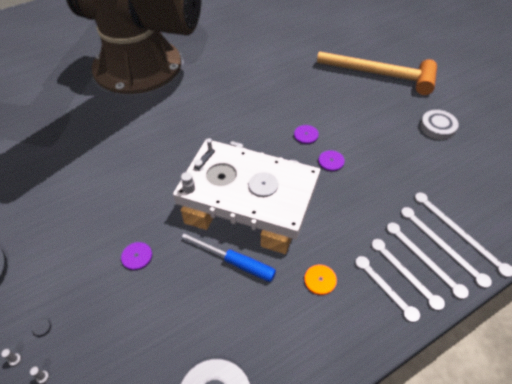

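The top view shows the cover at about (263,214), the steel disc on it at (253,198), the recess at (280,235), the keeper near (287,262) and the socket at (319,236). The purple and orange discs are lookalikes. The scene view agrees with this.

```bash
cat >> h.py <<'E'
def frame(top_poly_world):
    pass
E
python3 - <<'E'
from h import *
im=grab('top');cal=eyes.calibration('top')
m=trace('top','cover')[0]['mask'].astype(np.uint8)
g=cv2.cvtColor(im,cv2.COLOR_RGB2HSV)
w=((g[...,2]>150)&(g[...,1]<60)).astype(np.uint8)*cv2.dilate(m,np.ones((5,5)))
c=max(cv2.findContours(cv2.morphologyEx(w,cv2.MORPH_CLOSE,np.ones((5,5))),0,1)[0],key=cv2.contourArea)
P=np.array([ray(cal,p,.075)[:2] for p in c[:,0]])*1000
r=cv2.minAreaRect(P.astype(np.float32));print('cover',r)
for n in ['disc','keeper_peg','keeper_pivot','recess_floor','keeper','socket']:
    for d in trace('top',n)[:2]:
        mm=d['mask'];v,u=np.nonzero(mm);print(n,round(d['conf'],2),mm.sum(),u.mean(),v.mean(),np.round(ray(cal,(u.mean(),v.mean()),.083),4))
x,y,ww,hh=185,130,160,165
cv2.imwrite('pics/c.png',cv2.cvtColor(cv2.resize(im[y:y+hh,x:x+ww],None,fx=3.6,fy=3.6,interpolation=2),cv2.COLOR_RGB2BGR))
E
```

```text
cover ((557.0540161132812, 13.464080810546875), (242.62478637695312, 163.96923828125), 38.40008544921875)
disc 0.97 602 377.531561461794 219.2641196013289 [ 0.5451 -0.2026  0.083 ]
disc 0.79 685 252.05839416058393 198.08613138686133 [0.5817 0.0318 0.083 ]
keeper_peg 0.74 9727 261.3751413591035 213.47589184743498 [0.5531 0.014  0.083 ]
keeper_pivot 0.56 9934 261.50181195892895 213.52385745923092 [0.553  0.0137 0.083 ]
keeper_pivot 0.5 276 285.5 260.1847826086956 [ 0.4673 -0.0316  0.083 ]
recess_floor 0.94 9699 261.5387153314775 213.64583977729663 [0.5528 0.0137 0.083 ]
keeper 0.54 221 285.3076923076923 260.57013574660635 [ 0.4666 -0.0312  0.083 ]
```

View pics/c.png

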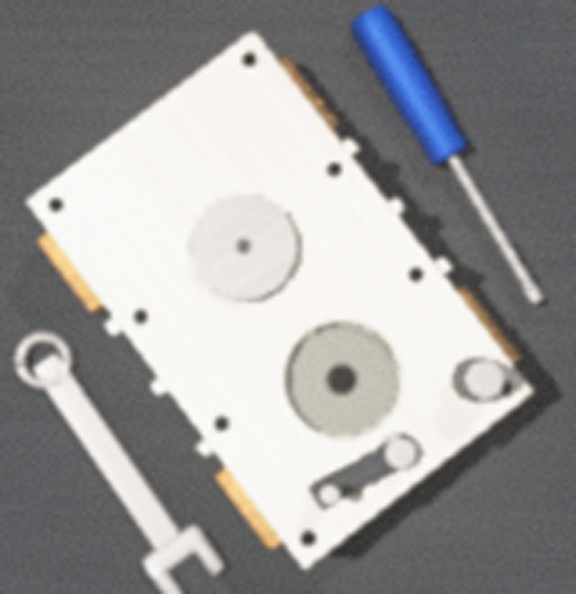

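The enlarged crop shows the disc at (245,248), the recess at (343,379), the screw head at (403,452), the peg at (329,494) and the socket at (485,380). The cover corners are at (253,32), (28,202), (305,568) and (532,390).

Run:
```python
from h import *
cal=eyes.calibration('top')
f=lambda x,y,z:ray(cal,(185+(x+.5)/3.6-.5,130+(y+.5)/3.6-.5),z)[:2]
C=np.array([f(x,y,.075) for x,y in[(253,32),(28,202),(305,568),(532,390)]])
r=f(343,379,.075);d=f(245,248,.083);s=f(403,452,.091);p=f(329,494,.113);so=f(485,380,.113)
e=(C[2]+C[3]-C[0]-C[1]);th=np.arctan2(e[1],e[0]);ey=e/np.linalg.norm(e);ex=np.array([ey[1],-ey[0]])
o=C.mean(0);o2=r-55*ey/1000
print('lens',np.linalg.norm(C-np.roll(C,1,0),axis=1),'o',o,o2,'yang',th,'ex',ex)
for n,q in dict(rec=r,disc=d,screw=s,peg=p,sock=so).items(): print(n,q,'local',np.round([(q-o)@ex*1e3,(q-o)@ey*1e3],1))
v=p-s;print('peg len',np.linalg.norm(v),'th',np.arctan2(v@ex,-v@ey))
b=d-.070*ey;t=telemetry.get_state()['eef_pos'];print('target above',b,'tool delta world',b-t[:2],'yaw->',th)
```

```text
lens [0.23880493 0.14948869 0.23906424 0.1495581 ] o [0.55681626 0.01270815] [0.55696777 0.01263006] yang -2.475174019427839 ex [-0.61817486  0.78604061]
rec [ 0.51373554 -0.02136956] local [-0.2 54.9]
disc [0.58090682 0.03055235] local [ -0.9 -30. ]
screw [ 0.47708667 -0.05126525] local [ -1.  102.2]
peg [ 0.45693958 -0.01272847] local [41.7 94.2]
sock [ 0.5140174  -0.08983889] local [-54.1  97. ]
peg len 0.04348550169556284 th 1.3860996708146023
target above [0.63592966 0.07382459] tool delta world [0.33037186 0.67568152] yaw-> -2.475174019427839
```

Request:
servo_tool:
  series:
    - [[-30,22.7,0,0],[-30,22.7,0,0],[-30,22.7,0,0],[-30,22.7,0,0],[-30,22.7,0,0],[-30,22.7,0,0],[-30,22.7,0,0],[-30,22.7,0,0],[-30,22.7,0,0],[-30,22.7,0,0]]
  claw: 0.32

```text
t: 1.78
eef_pos: [0.4708, -0.2619, 0.2269]
ee_rot: [-3.141, 0.001, -2.672]
force: [1.9, 0.6, -0.7]
width: 0.0309
gripper_force: 0.0
```

Request:
servo_tool:
  series:
    - [[-30,22.7,0,0],[-30,22.7,0,0],[-30,22.7,0,0],[-30,22.7,0,0],[-30,22.7,0,0],[-30,22.7,0,0],[-30,22.7,0,0],[-30,22.7,0,0],[-30,22.7,0,0],[-30,22.7,0,0]]

```text
t: 2.62
eef_pos: [0.6356, 0.0765, 0.2268]
ee_rot: [-3.142, 0.0, -2.672]
force: [0.7, -0.1, 0.4]
width: 0.03
gripper_force: 0.0
```

Request:
servo_tool:
  series:
    - [[0,0,0,-0.1],[0,0,0,-0.097],[0,0,0,0],[0,0,0,0],[0,0,0,0],[0,0,0,0],[0,0,0,0],[0,0,0,0],[0,0,0,0],[0,0,0,0]]

```text
t: 3.45
eef_pos: [0.635, 0.0744, 0.2267]
ee_rot: [-3.142, 0.0, -2.475]
force: [0.1, 0.1, 0.6]
width: 0.0299
gripper_force: 0.0
```

```bash
cat > w.py <<'E'
from h import *
import sys
O=np.array([.5569,.0127]);TH=-2.4752
ey=np.array([np.cos(TH),np.sin(TH)]);ex=np.array([ey[1],-ey[0]])
loc=lambda q:np.round(1e3*np.array([(q[:2]-O)@ex,(q[:2]-O)@ey]),1)
def wl(x,y,z): return np.r_[O+(x*ex+y*ey)/1e3,z/1e3]
E
python3 - <<'E'
from w import *
cal=eyes.calibration('wrist');im=grab('wrist').copy();print('tcp',loc(telemetry.get_state()['eef_pos']))
a=np.linspace(0,6.283,60)
for x,y,r,z in[(-.9,-30,28,83),(0,55,30,75),(0,102,8,91),(41.7,94.2,5,113)]:
    pts=proj(cal,[wl(x+r*np.cos(t),y+r*np.sin(t),z) for t in a]).astype(int);cv2.polylines(im,[pts],True,(255,0,0),1)
cv2.imwrite('pics/w1.png',cv2.cvtColor(im,cv2.COLOR_RGB2BGR))
E
```

```text
tcp [  0.3 -99.6]
```

View pics/w1.png

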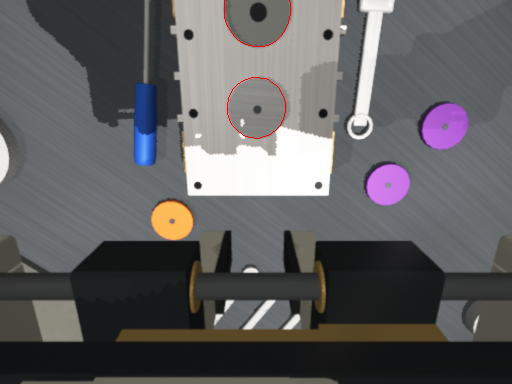

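The predicted circles fall on the disc at (257,108) and the recess at (258,12), so the cover pose is good.

Request:
servo_tool:
  series:
    - [[0,0,22,0],[0,0,22,0],[0,0,22,0],[0,0,22,0],[0,0,20,0],[0,0,16,0],[0,0,12,0],[0,0,9,0],[0,0,0,0],[0,0,0,0]]

```text
t: 4.33
eef_pos: [0.6352, 0.0745, 0.0817]
ee_rot: [-3.141, -0.0, -2.475]
force: [0.6, 0.1, -0.1]
width: 0.0294
gripper_force: 0.0
```

Request:
servo_tool:
  series:
    - [[0,0,4,0],[8,0,0,0],[8,0,0,0],[8,0,0,0],[5,0,0,0],[5,0,0,0],[5,0,0,0],[5,0,0,0],[5,0,0,0],[5,0,0,0]]

```text
t: 5.17
eef_pos: [0.5928, 0.0412, 0.0779]
ee_rot: [-3.141, 0.001, -2.475]
force: [0.3, 2.0, 0.8]
width: 0.0297
gripper_force: 0.7
```

Request:
servo_tool:
  series:
    - [[5,0,0,0],[5,0,0,0],[5,0,0,0],[5,0,0,0],[5,0,0,0],[4,0,0,0],[4,0,0,0],[3,0,0,0],[0,0,0,0],[0,0,0,0]]

```text
t: 6.0
eef_pos: [0.5637, 0.0186, 0.0774]
ee_rot: [3.141, -0.001, -2.475]
force: [0.2, -0.3, 0.1]
width: 0.0301
gripper_force: 0.3
```

Run:
```python
from w import *
s=telemetry.get_state();print('tcp',loc(s['eef_pos']),s['eef_pos'][2])
im=grab('wrist');cal=eyes.calibration('wrist')
cv2.imwrite('pics/w2.png',cv2.cvtColor(im,cv2.COLOR_RGB2BGR))
print([(loc(np.array(d['position'])),d['position'][2],d['conf']) for d in recognise('wrist','disc')])
for d in trace('wrist','disc'):
    v,u=np.nonzero(d['mask']);print(d['conf'],d['mask'].sum(),u.mean(),v.mean(),loc(ray(cal,(u.mean(),v.mean()),.083)))
```

```text
tcp [ 0.4 -9. ] 0.07738141433428755
[(array([-0.9, 21. ]), 0.0854, 0.88), (array([ 182.1, -125.6]), 0.009, 0.74), (array([203.6, -44. ]), 0.0008, 0.47), (array([-164.6,  131. ]), 0.0063, 0.46), (array([129.8,  46.5]), 0.0032, 0.3)]
0.72 150 6.126666666666667 4.573333333333333 [-110.4  110.6]
0.69 1164 454.5352233676976 319.6503436426117 [119.9 -56.9]
0.6 181 498.1767955801105 244.04419889502762 [134.1  -6. ]
0.57 8235 257.6704310868245 190.29957498482088 [ 0.4 25.1]
```

View pics/w2.png

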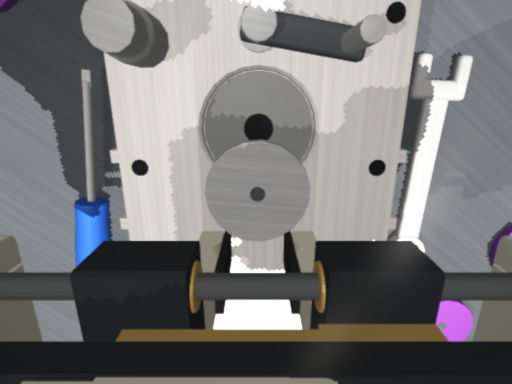

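The disc at (258,192) sits centred against both fingers. Its offset from the TCP is about 33 mm as predicted, with the recess at (259,125) straight ahead.

Request:
servo_tool:
  series:
    - [[4,0,0,0],[4,0,0,0],[4,0,0,0],[3,0,0,0],[3,0,0,0],[3,0,0,0],[3,0,0,0],[3,0,0,0],[2,0,0,0],[2,0,0,0]]

```text
t: 6.98
eef_pos: [0.5393, -0.0005, 0.0774]
ee_rot: [3.141, -0.001, -2.475]
force: [-0.3, 1.0, -0.5]
width: 0.0298
gripper_force: 0.4
```

Run:
```python
from w import *
s=telemetry.get_state();print('tcp',loc(s['eef_pos']),s['eef_pos'][2],s['force'])
im=grab('wrist')
cv2.imwrite('pics/w3.png',cv2.cvtColor(im,cv2.COLOR_RGB2BGR))
```

```text
tcp [ 0.4 22. ] 0.07739385083435346 [-0.34527322  0.99678675 -0.54875303]
```

View pics/w3.png

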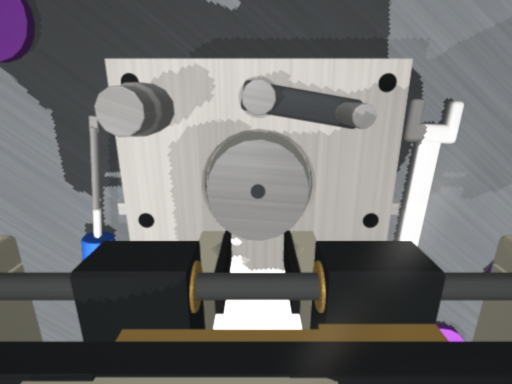

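Disc at (258,190) is almost fully over the recess, with a thin gap at the far rim. I'll give it a small extra nudge, back off and check the seating.

Request:
servo_tool:
  series:
    - [[1,0,0,0],[0.5,0,0,0],[0,0,0,0],[0,0,0,0],[-5,0,0,0],[-10,0,0,0],[-10,0,0,0],[0,0,-20,0],[0,0,-30,0],[0,0,0,0]]

```text
t: 7.87
eef_pos: [0.5624, 0.0156, 0.1324]
ee_rot: [-3.138, 0.006, -2.473]
force: [2.1, 0.7, 0.5]
width: 0.03
gripper_force: 0.0
```

Run:
```python
from w import *
s=telemetry.get_state();print('tcp',loc(s['eef_pos']),s['eef_pos'][2],s['force'])
cal=eyes.calibration('wrist');im=grab('wrist')
f=4;c=proj(cal,[wl(0,55,75)])[0];print(c)
x0,y0=max(0,int(c[0])-75),max(0,int(c[1])-60)
cr=cv2.resize(im[y0:y0+120,x0:x0+150],None,fx=f,fy=f,interpolation=2)
cv2.imwrite('pics/w4.png',cv2.cvtColor(cr,cv2.COLOR_RGB2BGR))
for z in(75,83):
  p=proj(cal,[wl(x,y,z) for x,y in[(-28,55),(28,55),(0,27),(0,83),(0,55)]]);print(z,((p-[x0,y0]+.5)*f-.5).round(0).tolist())
p=proj(cal,[wl(x,y,75) for x,y in[(-30,55),(30,55),(0,25),(0,85)]]);print('rim',((p-[x0,y0]+.5)*f-.5).round(0).tolist())
```

```text
tcp [-1.1 -6.1] 0.13241736018246156 [2.06394151 0.67652616 0.52870172]
[259.80210347 126.01328828]
75 [[144.0, 241.0], [466.0, 242.0], [304.0, 399.0], [306.0, 70.0], [305.0, 242.0]]
83 [[138.0, 246.0], [472.0, 247.0], [304.0, 410.0], [306.0, 69.0], [305.0, 246.0]]
rim [[132.0, 241.0], [478.0, 242.0], [304.0, 410.0], [306.0, 57.0]]
```

View pics/w4.png

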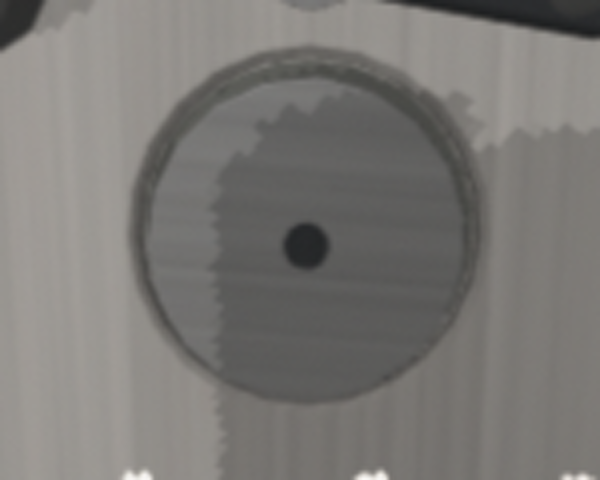

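The disc width, 319 px, matches the seated prediction of 322 px (334 px if it were still on the face). The rim shows all round, so it is seated. Next is the keeper: shut the fingers, turn 45° and come down outside the peg.

Request:
servo_tool:
  series:
    - [[0,0,-15,0],[0,0,-10,0],[15,8,0,0],[15,8,0,0],[15,8,0,0],[15,8,0,0],[15,8,0,0],[15,8,0,0],[14,7,0,0],[12.5,5.5,0,0]]
  claw: 1

```text
t: 8.75
eef_pos: [0.4288, -0.0102, 0.1526]
ee_rot: [-3.142, 0.0, -2.475]
force: [0.8, -0.5, 0.6]
width: 0.0006
gripper_force: 0.0
```

Request:
servo_tool:
  series:
    - [[0,0,0,0.11],[0,0,0,0.11],[0,0,0,0.11],[0,0,0,0.11],[0,0,0,0.11],[0,0,0,0.11],[0,0,0,0.11],[0,0,0,0.015],[0,0,0,0],[0,0,0,0]]

```text
t: 9.58
eef_pos: [0.4296, -0.0101, 0.1526]
ee_rot: [3.142, 0.0, 3.027]
force: [-1.0, 1.1, 0.5]
width: 0.0001
gripper_force: 0.0
```

Run:
```python
from w import *
s=telemetry.get_state();p=loc(s['eef_pos']);print('tcp',p,s['eef_pos'],s['ee_rot'],s['width'],s['q'][5])
print('s,w',-(p[0]+p[1])*.7071,(p[0]-p[1])*.7071)
```

```text
tcp [ 60.8 114.2] [ 0.42956991 -0.01012929  0.15259654] [3.14155493e+00 1.00819800e-04 3.02686466e+00] 6.536440261565988e-05 -2.124687756596024
s,w -123.74249999999999 -37.75914
```

Request:
servo_tool:
  series:
    - [[0,2,20,0],[0,0,20,0],[0,0,10,0],[0,0,7,0],[-6,0,0,0],[-6,0,0,0],[-5,0,0,0],[-5,0,0,0],[-5,0,0,0],[-5,0,0,0]]

```text
t: 10.42
eef_pos: [0.4631, -0.0106, 0.0963]
ee_rot: [3.139, 0.002, 3.024]
force: [-1.7, 1.3, 0.4]
width: 0.0006
gripper_force: 0.8
```

Request:
servo_tool:
  series:
    - [[-5,0,0,0],[-5,0,0,0],[-5,0,0,0],[-4,0,0,0],[-4,0,0,0],[-4,0,0,0],[-3,0,0,0],[-2,0,0,0],[0,0,0,0],[0,0,0,0]]

```text
t: 11.25
eef_pos: [0.491, -0.0177, 0.0951]
ee_rot: [-3.138, -0.005, 3.023]
force: [-6.5, -7.7, 4.5]
width: 0.0004
gripper_force: 4.5
```

Run:
```python
from w import *
s=telemetry.get_state();p=loc(s['eef_pos']);print('tcp',p,s['eef_pos'],s['force'])
print('s,w',-(p[0]+p[1])*.7071,(p[0]-p[1])*.7071)
im=grab('wrist');cv2.imwrite('pics/w5.png',cv2.cvtColor(im,cv2.COLOR_RGB2BGR))
```

```text
tcp [16.8 70.6] [ 0.49097246 -0.01773015  0.09505619] [-6.47261729 -7.7392639   4.50473606]
s,w -61.80053999999999 -38.041979999999995
```

View pics/w5.png

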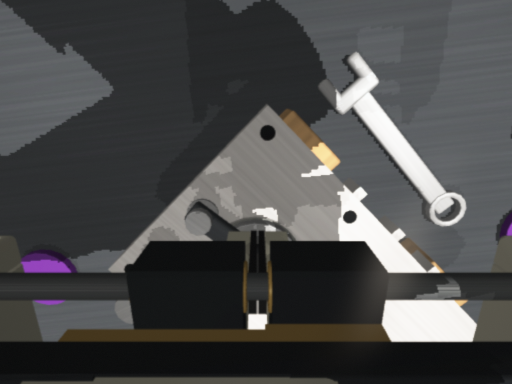

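The finger is pressing at about 10 N with the keeper near 0.15 rad. The peg is caught in the seam between the fingers, so the force is mostly along the arm. The last stretch should go along the cover's -x.

Request:
servo_tool:
  series:
    - [[0,-1,0,0],[0,-1,0,0],[-1,-1,0,0],[-1,-1,0,0],[-1,-1,0,0],[-1,-1,0,0],[0,0,0,0],[0,0,0,0],[0,0,0,0],[0,0,0,0]]

```text
t: 12.13
eef_pos: [0.4941, -0.0221, 0.0949]
ee_rot: [-3.141, -0.004, 3.023]
force: [-11.2, 4.6, 5.2]
width: 0.0004
gripper_force: 5.6
```

Run:
```python
from w import *
s=telemetry.get_state();p=loc(s['eef_pos']);F=s['force'][:2]
print('s,w',-(p[0]+p[1])*.7071,(p[0]-p[1])*.7071,p,'F local',F@ex,F@ey,s['force'][2])
```

```text
s,w -58.26504 -42.00174 [11.5 70.9] F local 10.535991416124602 5.908111347106354 5.235421149964951
```

The force has turned to +x (10.5 N), and the peg works out at about (1, 61), so the keeper is at its stop. I'll back off, lift and check.

Request:
servo_tool:
  series:
    - [[4,1,0,0],[8,0,0,0],[10,0,0,0],[10,0,0,0],[10,0,0,0],[0,0,-20,0],[20,0,-30,0],[30,0,-30,0],[30,0,-20,0],[0,0,0,0]]

```text
t: 12.97
eef_pos: [0.3735, -0.0068, 0.199]
ee_rot: [3.137, 0.007, 3.024]
force: [-0.0, 0.1, -0.8]
width: 0.0004
gripper_force: 0.0
```

Run:
```python
from w import *
cal=eyes.calibration('top')
im=grab('top');x,y,ww,hh=185,130,160,165
cv2.imwrite('pics/w6.png',cv2.cvtColor(cv2.resize(im[y:y+hh,x:x+ww],None,fx=3.6,fy=3.6,interpolation=2),cv2.COLOR_RGB2BGR))
for n,P in dict(peg=wl(0,60,113),screw=wl(0,102,91),disc=wl(0,55,75),sock=wl(-54.1,97,113)).items(): print(n,(proj(cal,[P])[0]-[185,130]+.5)*3.6-.5)
```

```text
peg [353.31830088 386.93500912]
screw [401.20171533 452.69877362]
disc [342.86264715 379.13054277]
sock [484.89470118 379.84260774]
```

View pics/w6.png

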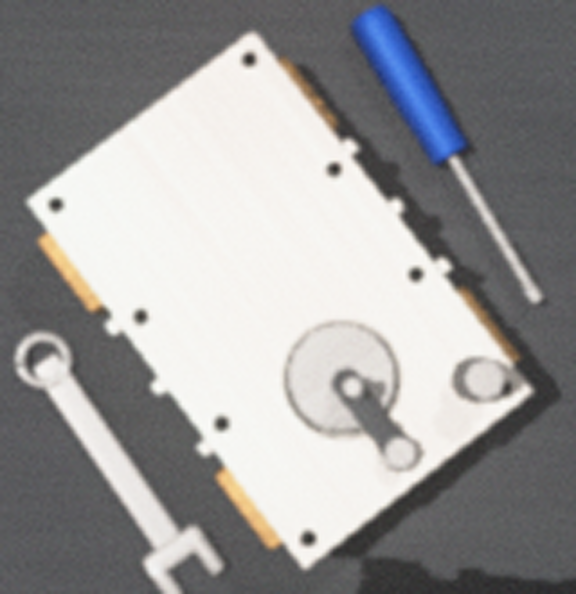

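The picture shows the keeper over the seated disc. The peg is at (352,387), where (353,387) is predicted for shut. The socket, spanner and screwdriver are where they were.

```bash
python3 -c "
from station import ticket;print(ticket.job_done())"
```

```text
the job is handed in; nothing more can be done
None
```

The job is handed in after about 13 s on the robot's clock: the last pictures show the disc flush in the recess, the keeper at its stop over it, and the socket, spanner and screwdriver where they were; the system returned no verdict.

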